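Serve a bread roll with the tongs

TASK

Lift the steel cover off the plate by its knob and stand it upright on the worktop beside the plate, completely clear of it. Then pick up the kitchen tongs, close them on the bread roll that was under the cover and lift it at least 10 cm above the worktop; finish while still holding the roll up in the tongs. Do not touch the roll with the gripper itself, and leave the plate, the timer, the black mug and the citrus squeezer where they are.

Things in the scene. Friction and masses are not known exactly. Their poses are not given: they have to be found in the camera images.
- cover_knob (a point): Centre of the black knob of the cover. The cover is a round steel dome, open below, 128 mm across at its lower rim, wall 3 mm, 0.2 kg; the knob is an upright cylinder 24 mm across and 24 mm tall on a thin stem. This point is 92 mm above the cover's lower rim and 25 mm above the dome's top.
- cover: The same cover; the origin is the centre of its lower rim, z up. At the start the rim stands on the plate, around the roll.
- plate: White saucer plate, 190 mm across, 19 mm high at the rim and shallow inside (the roll's underside sits about 11 mm above the worktop); loose; the origin is the centre of its underside.
- roll_center (a point): Centre of the bread roll: a rigid golden oblong roll, 72 mm long along its own x axis, 40 mm wide (y) and 40 mm high (z), rounded like a lying capsule, 60 g; it lies flat near the middle of the plate, under the cover at the start. This point is 20 mm above its underside.
- tongs: Steel kitchen tongs, 190 mm long from the rear hinge to the tips plus a small ring behind, 24 mm high, about 110 g, lying on edge on the worktop so that they open and close level. The origin is on the underside, midway between the two black grip pads; x points to the tips, z up, y across. The hinge is 90 mm behind the origin; the tip blades reach from 56 to 102 mm ahead of it. When gripped, the tongs stay level.
- tongs_grip (a point): Point midway between the tongs' black rubber grip pads, half-way up (12 mm above the underside). The pads are 36 mm long (x), 24 mm high; squeeze them across y from above. The outside of the pads is 60 mm wide when the tongs are open; a spring holds them open and needs about 8 N a side to start closing and 13 N at the roll's width.
- tongs_tip (a point): Point midway between the two tip blades, 79 mm ahead of tongs_grip and at the same height. The inner gap between the blades is 76 mm when the tongs are open and shrinks by 1.9 mm for each millimetre that the grip pads are squeezed together: the blades close on the 40 mm wide roll when the pads measure about 41 mm outside.
- tongs_left (a joint): Angle through which the left arm has closed, rad: 0 fully open, about 0.1 on the roll, 0.19 shut. The right arm mirrors it.
- timer_mid (a point): Centre of the cream and grey kitchen timer, 60 mm across, 41 mm high; a bystander, leave it alone.
- mug_mid (a point): Middle of the black mug, 98 x 133 x 112 mm; a bystander, leave it alone.
- squeezer_mid (a point): Middle of the orange citrus squeezer, 66 mm across, 45 mm high; a bystander, leave it alone.

How it is judged:
By the outcome, as a careful person would: the job done as asked, in the order asked, and still so for the second after the job is handed in, while the arm keeps its last pose, push and grip.
It also fails if it takes over 69 s, if anything falls off the work surface, if the arm or the gripper's body presses on something with over 40 N, if the wrist force passes 120 N, or if a joint passes its speed limit or range.

ROBOT

A 6-joint arm with a two-finger parallel gripper is mounted at the origin on a cart in front of the work surface, level with it; the furniture and walls round the work are solid. World frame = base frame: x ahead of the robot, y to its left, z up, the work surface at z = 0. Lengths are in m, angles in degrees, forces in N, time in s.
With the tool pointing down it reaches from about 0.25 to 0.775 m from the base axis. Payload 8.9 kg.
Tool frame: the origin (TCP) lies on the centre line of the jaws, within the pads' length; the fingertips stand 8 mm ahead of it and the grasp point (between the pads) lies 11 mm behind it; z points along the fingers, x is the direction in which the jaws open and shut, and the axes are right-handed (so a half turn about z gives the same grasp; the last joint's range is limited). The gripper opens to 85 mm and grips with 20 to 120 N. Pads are 22 mm wide; open, the fingers measure 114 mm over their backs; the gripper's body (76 mm by 85 mm) begins 54 mm behind the grasp point. The pads swing forward as they close: fully open they stand 13 mm farther back than shut.
Start: joints at [-74.387, 16.656, -8.789, 64.555, 0, 82.019], TCP at [0.21, -0.481, 0.239] pointing down, gripper open.
Joint ranges: [-144.48, 144.48], [-52.06, 99.96], [-74.48, 78.29], [-112.23, 115.85], [-86.99, 84.42], [-180, 180]. Speed limits (degrees/s): [127.2, 127.2, 159.86, 180, 180, 180].

INTERFACE

Orientations are given as a 3x3 rotation matrix whose columns are the frame's x, y, z axes.
In Python, from cell import ctrl gives the robot as it stands.
- The arm moves only by the tool apply_moves, never from a script. Its argument "targets" is a list that holds one entry, the list of rows, each a list of 7 numbers: the turn, a rotation vector about the tool's x, y, z in rad, then the shift along the tool's x, y, z in cm, then the opening, from 0 (shut) to 1 (fully open). In form: [[[wx, wy, wz, tx, ty, tz, jaw], ...]]. A call has exactly 8 rows; each row shifts and turns the commanded pose from where the row before left it, along the tool's axes as they then stand; what a row does not reach is not made up. A row lasts 1/8 s, in which the tool goes at most 62.5 mm and 10.7 degrees, less where a joint would pass 70% of its speed; a pose out of reach is approached as far as the arm can. A call with a gripper value outside its range is refused whole. The fingers move at their own pace and stop on an object; the grip force is fixed at half the most. Time passes only in rows, so rows that do not move let the fingers close, or fill a call up. It gives the time, the measured TCP pose, the force and the opening at its end, in the units of the state.
- ctrl.state(): the state, without advancing time (a new reading comes with each control period).
- ctrl.snapshot(name): name is "scene" or "top"; returns a dict with "color" (420x560x3 uint8, red, green, blue), "vfov" (degrees; the focal length in pixels is half the picture's height over the tangent of half this angle, whatever the lens; pixels are square), "cx", "cy" (the principal point, pixels), "R" (3x3) and "t" (3): a world point X has camera coordinates R X + t. Camera axes: x right, y down, z forward; pixel columns grow to the right and rows downward; lengths in m; the calibration is good to about 2 mm. A picture is of the moment at which its call begins. There is no depth.
- ctrl.close_job(): hands the job in, once; it reports no verdict.
The state is a dict: "time_s": time; "joint_positions": joint angles; "qd": joint speeds; "effort": joint torques, N m; "ee_pos": TCP position; "orientation": TCP orientation; "force": force on the tool from outside, world axes, zero at the start; "moment": the same for the moment, N m; "opening": opening from 0.0 (shut) to 1.0 (fully open).
Only numpy, scipy, OpenCV 4.12 (cv2) and the standard library are available. Lean on these libraries where they do the work, as an engineer would, in place of code of your own. Each camera call takes 0.05 s, during which the arm holds its last target.

## Working session

There is one attempt and no reset: what is moved stays moved. The work goes in short steps, Python scripts to look and compute and a tool call to move; the robot and the scene stay as the last step left them, time stands still between calls to the robot, and variables do not carry over. Pictures are saved under pics/ and viewed, and the job is handed in when it is done.

Besides the shell and the picture viewer there is one more tool, called after ">>>" by a JSON object that holds its "method" and its "body". apply_moves: Moves the arm, as the interface text tells. Its arguments: {"type":"object","properties":{"targets":{"type":"array"}},"required":["targets"]}

```bash
ls; mkdir -p pics; python3 - <<'E'
from cell import ctrl
import cv2
s=ctrl.state()
for k,v in s.items(): print(k,v)
for n in("scene","top"):
    d=ctrl.snapshot(n); cv2.imwrite(f"pics/{n}0.png",d["color"][:,:,::-1]); print(n,d["vfov"],d["cx"],d["cy"],d["R"],d["t"])
E
```

```text
pics
time_s 0.0
joint_positions [-7.43867618e+01  1.66874222e+01 -8.83002818e+00  6.45554809e+01
 -9.57998009e-04  8.20196263e+01]
qd [-0.04320638  0.06309891 -0.02192415 -0.00893784  0.02388747 -0.02495445]
effort [-2.43999231e-03 -5.37145042e+01  3.31370437e+01  1.60504470e-02
 -3.38319614e-04  3.68351118e-05]
ee_pos [ 0.21002107 -0.48069976  0.23875274]
orientation [[ 4.00246645e-01 -9.16407384e-01 -3.58692027e-04]
 [-9.16406584e-01 -4.00246774e-01  1.22142135e-03]
 [-1.26288487e-03 -1.60162065e-04 -9.99999190e-01]]
force [-0.38737025  0.00389062  0.23290709]
moment [0.0160622  0.02133927 0.01518361]
opening 1.0015300809245582
scene 55.15719267617159 280.9635842868563 215.6027806270157 [[ 0.64374835  0.76504586  0.01711431]
 [ 0.38727198 -0.30641802 -0.86955644]
 [-0.66000642  0.56640342 -0.49353692]] [-0.41840616 -0.1249299   1.54977441]
top 50.38160100574933 280.02652311544665 208.48515205623798 [[-0.00852082 -0.99969451 -0.02320079]
 [-0.99176467  0.01141372 -0.12756395]
 [ 0.12778979  0.02192277 -0.99155895]] [0.0880399  0.54487082 1.36994467]
```

View pics/scene0.png

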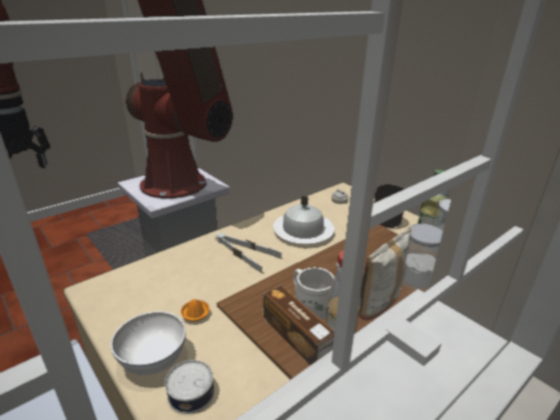

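View pics/top0.png

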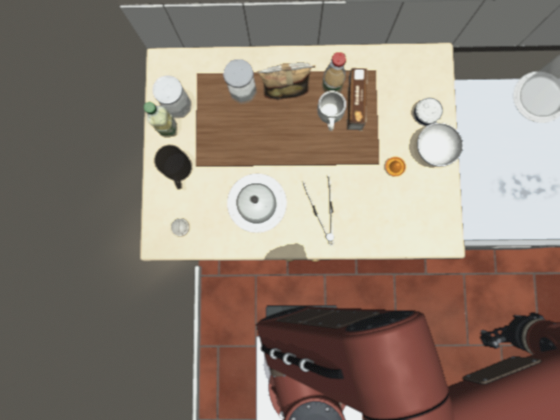

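The top view shows the cover near (257,202), the tongs with ring at (329,238), pads near (314,210) and (332,208), and tips at (304,183) and (330,178). The timer is at (180,228), the mug at (173,163) and the squeezer at (395,167). I'll enlarge both views.

```bash
cat > h.py <<'E'
import numpy as np, cv2
from cell import ctrl
def f(d): return d["color"].shape[0]/2/np.tan(np.radians(d["vfov"])/2)
def px2w(d,u,v,z):
    R=np.array(d["R"]);t=np.array(d["t"]);C=-R.T@t
    r=R.T@np.array([(u-d["cx"])/f(d),(v-d["cy"])/f(d),1.]); return C+r*(z-C[2])/r[2]
def w2px(d,X):
    c=np.array(d["R"])@np.array(X)+d["t"]; return c[:2]/c[2]*f(d)+[d["cx"],d["cy"]]
def crop(d,u0,v0,w,h,s,name):
    im=d["color"][v0:v0+h,u0:u0+w,::-1]
    im=cv2.resize(im,None,fx=s,fy=s,interpolation=cv2.INTER_CUBIC)
    for i in range(0,w,10): cv2.putText(im,str(u0+i),(i*s,8),0,.3,(0,0,255)); cv2.line(im,(i*s,10),(i*s,14),(0,0,255),1)
    for i in range(0,h,10): cv2.putText(im,str(v0+i),(0,i*s+4),0,.3,(0,0,255)); 
    cv2.imwrite("pics/"+name+".png",im)
def tri(d1,p1,d2,p2):
    A=[];b=[]
    for d,p in((d1,p1),(d2,p2)):
        R=np.array(d["R"]);t=np.array(d["t"])
        for k,c in((0,"cx"),(1,"cy")):
            a=(p[k]-d[c])/f(d); A.append(R[k]-a*R[2]); b.append(a*t[2]-t[k])
    return np.linalg.lstsq(np.array(A),np.array(b),rcond=None)[0]
E
python3 - <<'E'
from h import *
d=ctrl.snapshot("top"); crop(d,220,165,130,90,6,"top_c1"); print(f(d))
d=ctrl.snapshot("scene"); crop(d,205,185,130,95,6,"sc_c1")
E
```

```text
446.458770741628
```

View pics/top_c1.png

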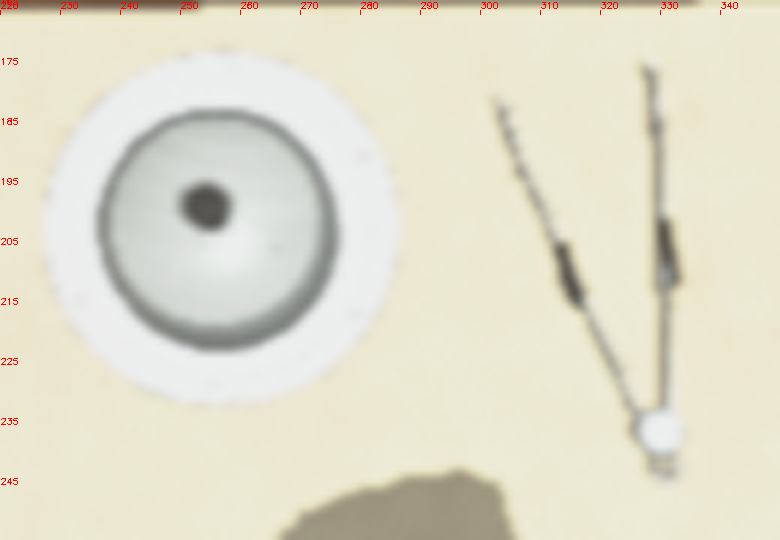

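View pics/sc_c1.png

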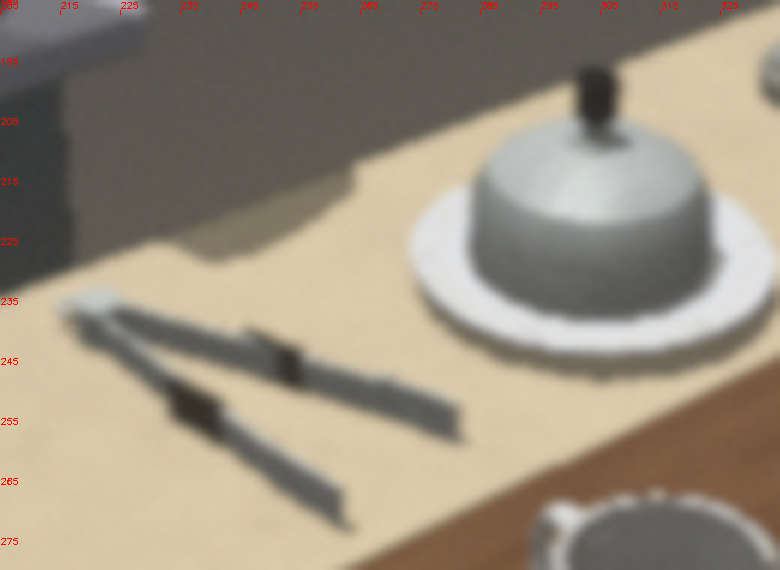

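```bash
python3 - <<'E'
from h import *
np.set_printoptions(precision=4,suppress=True)
T=ctrl.snapshot("top"); S=ctrl.snapshot("scene")
print("knob tri",tri(T,(254.3,199.2),S,(304.7,200.8)), px2w(T,254.3,199.2,.105))
print("plate",px2w(T,256.9,202.9,.019), px2w(T,227.2,202,.019),px2w(T,286.6,202,.019))
for n,p in dict(hinge=(330.2,237),tipL=(303,181.7),tipR=(328.3,176.3),padL=(314.7,210.5),padR=(331.5,207.2)).items(): print(n,px2w(T,*p,.024 if n=="hinge" else .018))
for n,p in dict(timer=(180,228),mug=(173,163),sq=(395,167),edge1=(145,260),edge2=(463,255),boardL=(196,165),boardR=(378,163)).items(): print(n,px2w(T,*p,.0))
E
```

```text
knob tri [0.567  0.1593 0.1039] [0.5658 0.1581 0.105 ]
plate [0.5668 0.1567 0.019 ] [0.5708 0.252  0.019 ] [0.5685 0.0618 0.019 ]
hinge [ 0.4551 -0.0741  0.024 ]
tipL [0.6339 0.0085 0.018 ]
tipR [ 0.6504 -0.073   0.018 ]
padL [ 0.5403 -0.0273  0.018 ]
padR [ 0.5503 -0.0809  0.018 ]
timer [0.4905 0.407  0.    ]
mug [0.7054 0.4345 0.    ]
sq [ 0.682  -0.2914  0.    ]
edge1 [0.3889 0.5177 0.    ]
edge2 [ 0.3956 -0.4932  0.    ]
boardL [0.6976 0.3583 0.    ]
boardR [ 0.696 -0.237  0.   ]
```

>>> {"method": "apply_moves", "body": {"targets": [[[0, 0, -0.145, 0, 0, 0, 1], [0, 0, -0.145, 0, 0, 0, 1], [0, 0, -0.145, 0, 0, 0, 1], [0, 0, -0.145, 0, 0, 0, 1], [0, 0, -0.145, 0, 0, 0, 1], [0, 0, -0.145, 0, 0, 0, 1], [0, 0, -0.145, 0, 0, 0, 1], [0, 0, -0.145, 0, 0, 0, 1]]]}}

```text
time_s: 1.3
ee_pos: [0.2101, -0.481, 0.2392]
orientation: [[1.0, 0.006, -0.0], [0.006, -1.0, 0.0], [-0.0, -0.0, -1.0]]
force: [-0.2, 0.8, 0.1]
opening: 0.997
```

```bash
cat >> h.py <<'E'
def delta(target,yaw=None):
    s=ctrl.state();R=np.array(s["orientation"]);p=np.array(s["ee_pos"])
    print("t",round(s["time_s"],2),"tcp",p.round(4),"yaw",np.degrees(np.arctan2(R[1,0],R[0,0])).round(2),"tilt",R[:,2].round(4),"F",np.round(s["force"],1),"open",round(s["opening"],3),"j",np.round(s["joint_positions"],1))
    if target is not None: print("tool-frame shift cm",(R.T@(np.array(target)-p)*100).round(2))
E
python3 -c "
from h import *
delta((.567,.1585,.239))"
```

```text
t 1.3 tcp [ 0.2101 -0.481   0.2392] yaw 0.33 tilt [-0.e+00  2.e-04 -1.e+00] F [-0.2  0.8  0.1] open 0.997 j [-74.4  16.7  -8.8  64.6   0.   15.3]
tool-frame shift cm [ 3.606e+01 -6.375e+01  3.000e-02]
```

>>> {"method": "apply_moves", "body": {"targets": [[[0, 0, 0, 2.25, -4, 0, 1], [0, 0, 0, 2.25, -4, 0, 1], [0, 0, 0, 2.25, -4, 0, 1], [0, 0, 0, 2.25, -4, 0, 1], [0, 0, 0, 2.25, -4, 0, 1], [0, 0, 0, 2.25, -4, 0, 1], [0, 0, 0, 2.25, -4, 0, 1], [0, 0, 0, 2.25, -4, 0, 1]]]}}

```text
time_s: 2.3
ee_pos: [0.3904, -0.1596, 0.2395]
orientation: [[1.0, 0.001, 0.0], [0.001, -1.0, -0.0], [0.0, 0.0, -1.0]]
force: [1.9, -0.3, 0.1]
opening: 1.003
```

>>> {"method": "apply_moves", "body": {"targets": [[[0, 0, 0, 2.25, -4, 0, 1], [0, 0, 0, 2.25, -4, 0, 1], [0, 0, 0, 2.25, -4, 0, 1], [0, 0, 0, 2.25, -4, 0, 1], [0, 0, 0, 2.25, -4, 0, 1], [0, 0, 0, 2.25, -4, 0, 1], [0, 0, 0, 2.25, -4, 0, 1], [0, 0, 0, 2.25, -4, 0, 1]]]}}

```text
time_s: 3.3
ee_pos: [0.5701, 0.1607, 0.2392]
orientation: [[1.0, 0.001, 0.0], [0.001, -1.0, -0.0], [0.0, 0.0, -1.0]]
force: [1.5, -0.9, -0.2]
opening: 1.001
```

```bash
python3 -c "
from h import *
delta((.567,.1585,.092))
T=ctrl.snapshot('top');S=ctrl.snapshot('scene')
crop(S,205,120,180,140,4,'sc2')"
```

```text
t 3.3 tcp [0.5701 0.1607 0.2392] yaw 0.06 tilt [ 1.e-04 -1.e-04 -1.e+00] F [ 1.5 -0.9 -0.2] open 1.001 j [ 8.7 24.1  2.1 68.  -0.  98.6]
tool-frame shift cm [-0.31  0.22 14.72]
```

View pics/sc2.png

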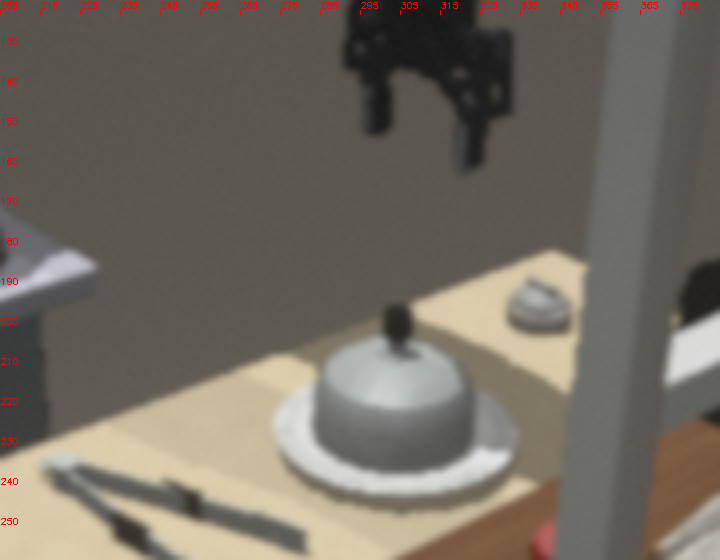

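>>> {"method": "apply_moves", "body": {"targets": [[[0, 0, 0, -0.3, 0.2, 2, 1], [0, 0, 0, 0, 0, 2.5, 1], [0, 0, 0, 0, 0, 2.5, 1], [0, 0, 0, 0, 0, 2.5, 1], [0, 0, 0, 0, 0, 2, 1], [0, 0, 0, 0, 0, 1.5, 1], [0, 0, 0, 0, 0, 1, 1], [0, 0, 0, 0, 0, 0.7, 1]]]}}

```text
time_s: 4.4
ee_pos: [0.5666, 0.1572, 0.0921]
orientation: [[1.0, 0.001, 0.0], [0.001, -1.0, -0.0], [0.0, 0.0, -1.0]]
force: [-1.2, 0.4, 0.2]
opening: 1.003
```

```bash
python3 -c "
from h import *
delta((.567,.1585,.092))
T=ctrl.snapshot('top');S=ctrl.snapshot('scene')
crop(S,255,150,100,100,6,'sc3')"
```

```text
t 4.4 tcp [0.5666 0.1572 0.0921] yaw 0.05 tilt [ 2.e-04 -0.e+00 -1.e+00] F [-1.2  0.4  0.2] open 1.003 j [  8.4  30.1 -11.6  48.3  -0.   98.3]
tool-frame shift cm [ 0.04 -0.13  0.01]
```

View pics/sc3.png

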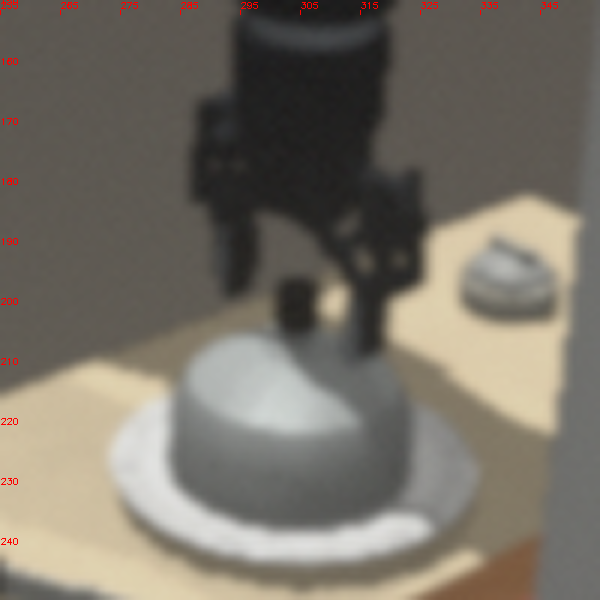

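The knob, at (304,200), stands between the fingers at (293,195) and (317,204), so I'll close.

>>> {"method": "apply_moves", "body": {"targets": [[[0, 0, 0, 0, -0.1, 0, 0], [0, 0, 0, 0, 0, 0, 0], [0, 0, 0, 0, 0, 0, 0], [0, 0, 0, 0, 0, 0, 0], [0, 0, 0, 0, 0, 0, 0], [0, 0, 0, 0, 0, 0, 0], [0, 0, 0, 0, 0, 0, 0], [0, 0, 0, 0, 0, 0, 0]]]}}

```text
time_s: 5.5
ee_pos: [0.5667, 0.1583, 0.0926]
orientation: [[1.0, 0.001, 0.001], [0.001, -1.0, 0.0], [0.001, -0.0, -1.0]]
force: [-1.1, -0.0, 6.0]
opening: 0.263
```

>>> {"method": "apply_moves", "body": {"targets": [[[0, 0, 0, 0, 0, -0.3, 0], [0, 0, 0, 0, 0, -0.6, 0], [0, 0, 0, 0, 0, -1, 0], [0, 0, 0, 0, 0, -1.5, 0], [0, 0, 0, 0, 0, -2, 0], [0, 0, 0, 0, 0, -2, 0], [0, 0, 0, 0, 0, -1.5, 0], [0, 0, 0, 0, 0, -1.1, 0]]]}}

```text
time_s: 6.5
ee_pos: [0.5667, 0.1583, 0.1935]
orientation: [[1.0, 0.001, 0.001], [0.001, -1.0, 0.0], [0.001, -0.0, -1.0]]
force: [-0.3, -0.3, -2.5]
opening: 0.262
```

```bash
python3 -c "
from h import *
delta((.57,.33,.19))
T=ctrl.snapshot('top');S=ctrl.snapshot('scene')
crop(S,225,120,180,140,4,'sc4');crop(T,140,120,160,130,5,'t4')"
```

```text
t 6.5 tcp [0.5667 0.1583 0.1935] yaw 0.06 tilt [ 8.e-04  1.e-04 -1.e+00] F [-0.3 -0.3 -2.5] open 0.262 j [ 8.5 25.1 -3.3 61.5 -0.  98.4]
tool-frame shift cm [  0.35 -17.17   0.35]
```

View pics/sc4.png

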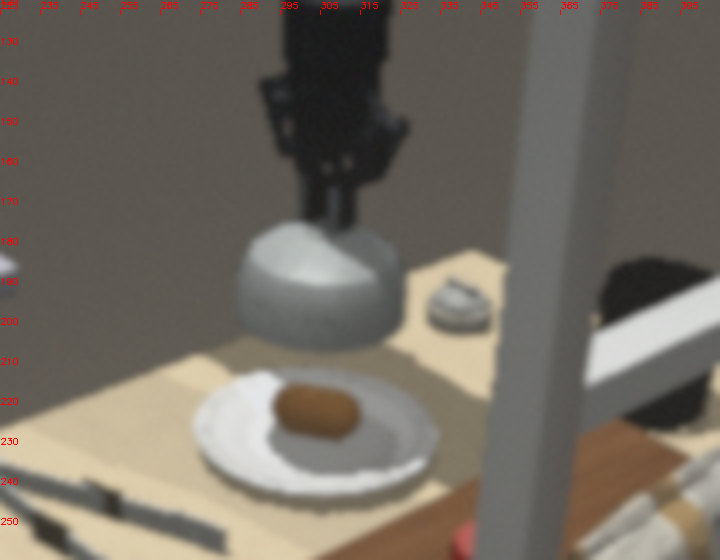

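View pics/t4.png

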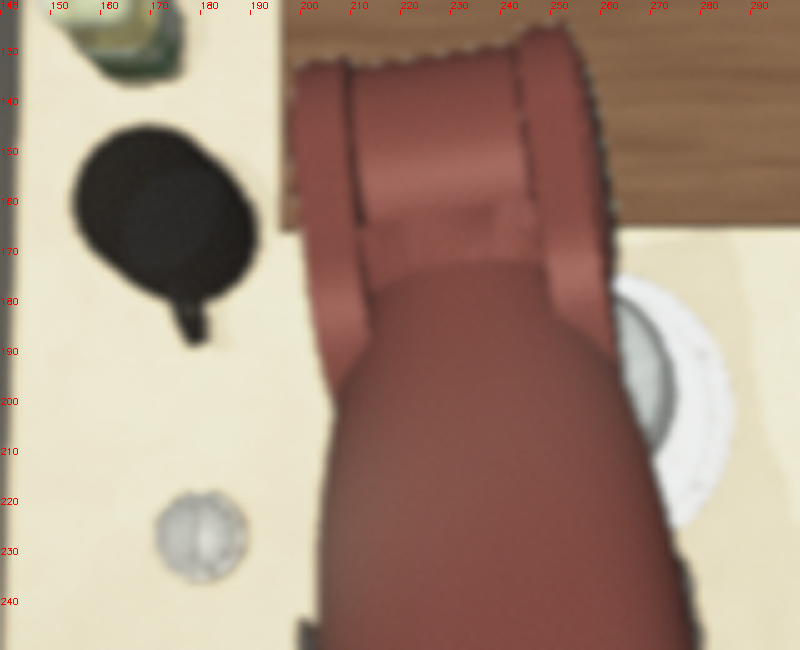

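```bash
python3 -c "
from h import *
T=ctrl.snapshot('top')
for p,z in (((180.2,227.5),.035),((178,188.5),.05),((191,167),.05),((189,228),.035),((197,166),0)): print(p,px2w(T,*p,z).round(3))"
```

```text
(180.2, 227.5) [0.489 0.398 0.035]
(178, 188.5) [0.611 0.403 0.05 ]
(191, 167) [0.68  0.363 0.05 ]
(189, 228) [0.487 0.37  0.035]
(197, 166) [0.694 0.355 0.   ]
```

>>> {"method": "apply_moves", "body": {"targets": [[[0, 0, 0, 0.1, -1, 0, 0], [0, 0, 0, 0.1, -2, 0, 0], [0, 0, 0, 0.2, -3, 0, 0], [0, 0, 0, 0.2, -3, 0, 0], [0, 0, 0, 0.2, -3, 0, 0], [0, 0, 0, 0.1, -2.5, 0, 0], [0, 0, 0, 0.1, -1.5, 0, 0], [0, 0, 0, 0, -1, 0, 0]]]}}

```text
time_s: 7.65
ee_pos: [0.576, 0.3294, 0.1918]
orientation: [[1.0, 0.002, -0.001], [0.002, -1.0, -0.0], [-0.001, 0.0, -1.0]]
force: [0.5, 0.4, -1.5]
opening: 0.266
```

>>> {"method": "apply_moves", "body": {"targets": [[[0, 0, 0, 0, 0, 1, 0], [0, 0, 0, 0, 0, 2, 0], [0, 0, 0, 0, 0, 2, 0], [0, 0, 0, 0, 0, 2, 0], [0, 0, 0, 0, 0, 1.5, 0], [0, 0, 0, 0, 0, 1.0, 0], [0, 0, 0, 0, 0, 0.7, 0], [0, 0, 0, 0, 0, 0.4, 0]]]}}

```text
time_s: 8.65
ee_pos: [0.5765, 0.3283, 0.0862]
orientation: [[1.0, 0.001, 0.0], [0.001, -1.0, 0.0], [0.0, -0.0, -1.0]]
force: [0.2, -0.1, -2.1]
opening: 0.267
```

```bash
python3 -c "
from h import *
delta((.577,.328,.0806))
S=ctrl.snapshot('scene')
crop(S,225,120,180,140,4,'sc5')"
```

```text
t 8.65 tcp [0.5765 0.3283 0.0862] yaw 0.06 tilt [ 3.e-04  1.e-04 -1.e+00] F [ 0.2 -0.1 -2.1] open 0.267 j [ 23.4  37.8   1.7  53.9  -0.  113.3]
tool-frame shift cm [0.05 0.03 0.56]
```

View pics/sc5.png

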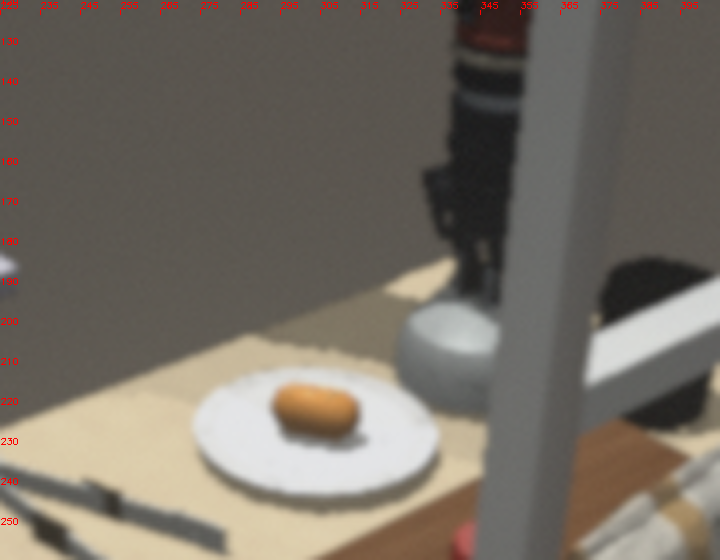

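Still hanging at -2.1 N, about 5 mm above the worktop. I'll lower in small steps.

>>> {"method": "apply_moves", "body": {"targets": [[[0, 0, 0, 0, 0, 0.15, 0], [0, 0, 0, 0, 0, 0.1, 0], [0, 0, 0, 0, 0, 0.1, 0], [0, 0, 0, 0, 0, 0.05, 0], [0, 0, 0, 0, 0, 0.05, 0], [0, 0, 0, 0, 0, 0.02, 0], [0, 0, 0, 0, 0, 0, 0], [0, 0, 0, 0, 0, 0, 0]]]}}

```text
time_s: 9.7
ee_pos: [0.5763, 0.3283, 0.0816]
orientation: [[1.0, 0.001, 0.0], [0.001, -1.0, 0.0], [0.0, -0.0, -1.0]]
force: [-0.2, -0.3, -1.6]
opening: 0.264
```

>>> {"method": "apply_moves", "body": {"targets": [[[0, 0, 0, 0, 0, 0.05, 0], [0, 0, 0, 0, 0, 0.05, 0], [0, 0, 0, 0, 0, 0, 0], [0, 0, 0, 0, 0, 0, 0], [0, 0, 0, 0, 0, 0, 0], [0, 0, 0, 0, 0, 0, 0], [0, 0, 0, 0, 0, 0, 0], [0, 0, 0, 0, 0, 0, 0]]]}}

```text
time_s: 10.7
ee_pos: [0.5763, 0.3282, 0.0806]
orientation: [[1.0, 0.001, -0.0], [0.001, -1.0, -0.0], [-0.0, 0.0, -1.0]]
force: [0.0, -0.4, -2.6]
opening: 0.258
```

>>> {"method": "apply_moves", "body": {"targets": [[[0, 0, 0, 0, 0, 0.03, 0], [0, 0, 0, 0, 0, 0.03, 0], [0, 0, 0, 0, 0, 0.03, 0], [0, 0, 0, 0, 0, 0.03, 0], [0, 0, 0, 0, 0, 0, 0], [0, 0, 0, 0, 0, 0, 0], [0, 0, 0, 0, 0, 0, 0], [0, 0, 0, 0, 0, 0, 0]]]}}

```text
time_s: 11.7
ee_pos: [0.5763, 0.3283, 0.0794]
orientation: [[1.0, 0.001, -0.0], [0.001, -1.0, 0.0], [-0.0, -0.0, -1.0]]
force: [-0.1, 0.4, -2.2]
opening: 0.265
```

>>> {"method": "apply_moves", "body": {"targets": [[[0, 0, 0, 0, 0, 0.03, 0], [0, 0, 0, 0, 0, 0.03, 0], [0, 0, 0, 0, 0, 0.03, 0], [0, 0, 0, 0, 0, 0.03, 0], [0, 0, 0, 0, 0, 0, 0], [0, 0, 0, 0, 0, 0, 0], [0, 0, 0, 0, 0, 0, 0], [0, 0, 0, 0, 0, 0, 0]]]}}

```text
time_s: 12.7
ee_pos: [0.5763, 0.3283, 0.0782]
orientation: [[1.0, 0.001, 0.0], [0.001, -1.0, 0.0], [0.0, -0.0, -1.0]]
force: [0.1, 0.1, -2.2]
opening: 0.263
```

```bash
python3 -c "
from h import *
delta(None)
S=ctrl.snapshot('scene')
crop(S,305,160,90,90,7,'sc6')
crop(S,255,195,70,60,8,'roll6')"
```

```text
t 12.7 tcp [0.5763 0.3283 0.0782] yaw 0.06 tilt [ 0.  0. -1.] F [ 0.1  0.1 -2.2] open 0.263 j [ 23.4  38.2   1.2  52.9   0.  113.3]
```

View pics/sc6.png

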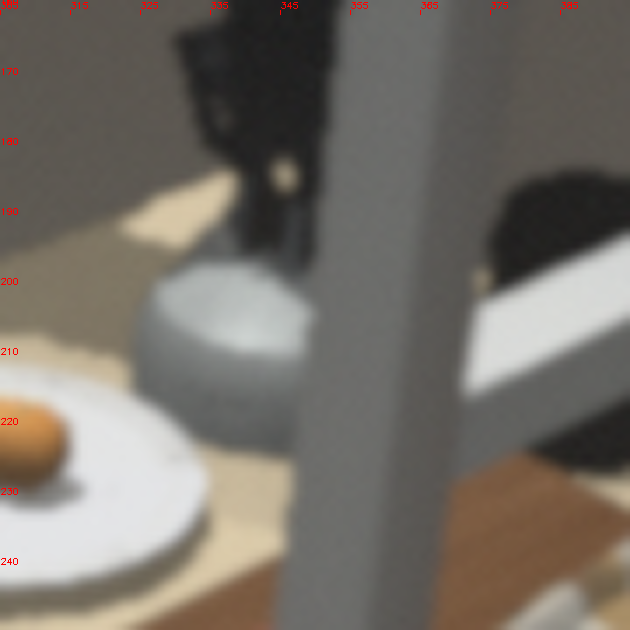

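>>> {"method": "apply_moves", "body": {"targets": [[[0, 0, 0, 0, 0, 0.03, 0], [0, 0, 0, 0, 0, 0.03, 0], [0, 0, 0, 0, 0, 0.03, 0], [0, 0, 0, 0, 0, 0.03, 0], [0, 0, 0, 0, 0, 0.03, 0], [0, 0, 0, 0, 0, 0, 0], [0, 0, 0, 0, 0, 0, 0], [0, 0, 0, 0, 0, 0, 0]]]}}

```text
time_s: 13.75
ee_pos: [0.5762, 0.3284, 0.0776]
orientation: [[1.0, 0.001, 0.0], [0.001, -1.0, 0.0], [0.0, -0.0, -1.0]]
force: [-4.8, 0.0, 8.0]
opening: 0.262
```

Contact with the worktop at +8 N, so I'll open and rise.

>>> {"method": "apply_moves", "body": {"targets": [[[0, 0, 0, 0, 0, -0.03, 0.4], [0, 0, 0, 0, 0, 0, 0.6], [0, 0, 0, 0, 0, 0, 0.8], [0, 0, 0, 0, 0, 0, 0.9], [0, 0, 0, 0, 0, -0.2, 0.9], [0, 0, 0, 0, 0, -1.5, 0.9], [0, 0, 0, 0, 0, -4, 0.9], [0, 0, 0, 0, 0, -6, 0.9]]]}}

```text
time_s: 14.75
ee_pos: [0.5754, 0.3278, 0.1949]
orientation: [[1.0, 0.001, -0.002], [0.001, -1.0, -0.001], [-0.002, 0.001, -1.0]]
force: [0.4, 1.0, 0.9]
opening: 0.901
```

```bash
python3 -c "
from h import *
delta((.543,-.0545,.2))
S=ctrl.snapshot('scene')
crop(S,275,130,120,110,6,'sc7')"
```

```text
t 14.75 tcp [0.5754 0.3278 0.1949] yaw 0.06 tilt [-0.0022 -0.001  -1.    ] F [0.4 1.  0.9] open 0.901 j [ 23.4  33.4  10.7  67.5  -0.  113.3]
tool-frame shift cm [-3.28 38.23 -0.47]
```

View pics/sc7.png

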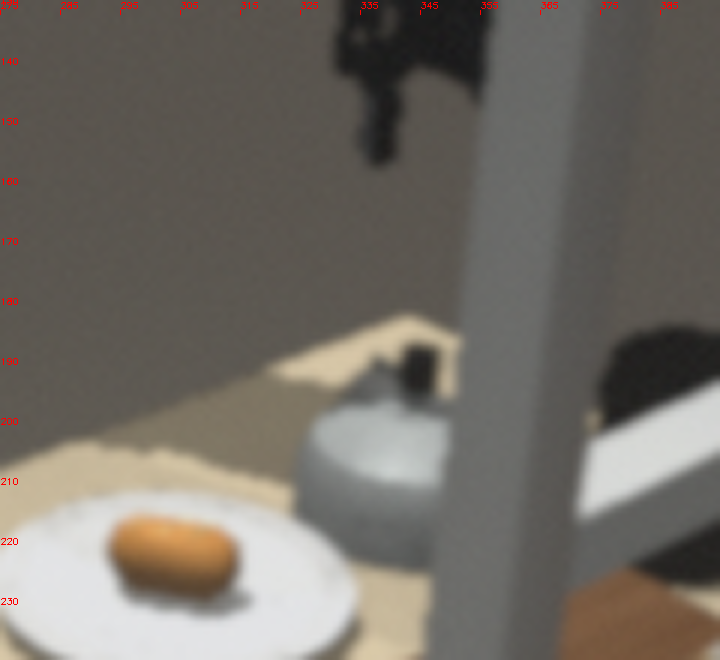

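View pics/roll6.png

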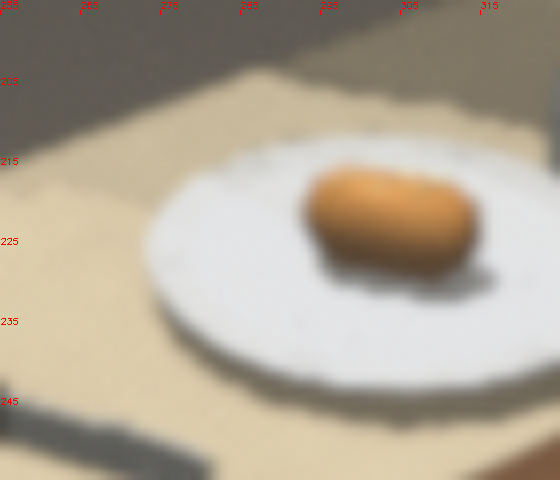

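Cover stands upright, with its knob at (344,192). Next I'll move over the tongs.

>>> {"method": "apply_moves", "body": {"targets": [[[0, 0, 0, -0.4, 4.8, -0.5, 1], [0, 0, 0, -0.4, 4.8, 0, 1], [0, 0, 0, -0.4, 4.8, 0, 1], [0, 0, 0, -0.4, 4.8, 0, 1], [0, 0, 0, -0.4, 4.8, 0, 1], [0, 0, 0, -0.4, 4.8, 0, 1], [0, 0, 0, -0.4, 4.8, 0, 1], [0, 0, 0, -0.4, 4.6, 0, 1]]]}}

```text
time_s: 15.8
ee_pos: [0.5448, -0.0554, 0.2002]
orientation: [[1.0, 0.001, 0.002], [0.001, -1.0, -0.0], [0.002, 0.0, -1.0]]
force: [1.0, 0.1, 0.3]
opening: 1.002
```

>>> {"method": "apply_moves", "body": {"targets": [[[0, 0, -0.179, 0, 0, 0, 1], [0, 0, -0.179, 0, 0, 0, 1], [0, 0, -0.179, 0, 0, 0, 1], [0, 0, -0.179, 0, 0, 0, 1], [0, 0, -0.179, 0, 0, 0, 1], [0, 0, -0.179, 0, 0, 0, 1], [0, 0, -0.179, 0, 0, 0, 1], [0, 0, -0.179, 0, 0, 0, 1]]]}}

```text
time_s: 16.8
ee_pos: [0.545, -0.0538, 0.2001]
orientation: [[0.131, 0.991, 0.001], [0.991, -0.131, -0.0], [-0.0, 0.001, -1.0]]
force: [-0.4, 0.0, -0.6]
opening: 0.997
```

```bash
python3 -c "
from h import *
delta((.543,-.0545,.2))
S=ctrl.snapshot('scene');T=ctrl.snapshot('top')
crop(S,205,160,150,110,5,'sc8')
crop(T,160,140,200,120,4,'t8')"
```

```text
t 16.8 tcp [ 0.545  -0.0538  0.2001] yaw 82.45 tilt [ 1.4e-03 -3.0e-04 -1.0e+00] F [-0.4  0.  -0.6] open 0.997 j [-13.3  20.4  -9.4  60.   -0.   -5.7]
tool-frame shift cm [-0.09 -0.19  0.01]
```

View pics/sc8.png

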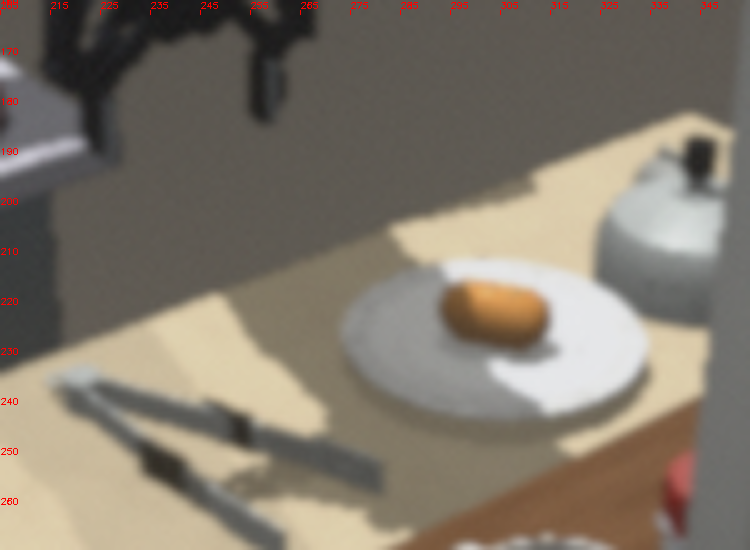

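View pics/t8.png

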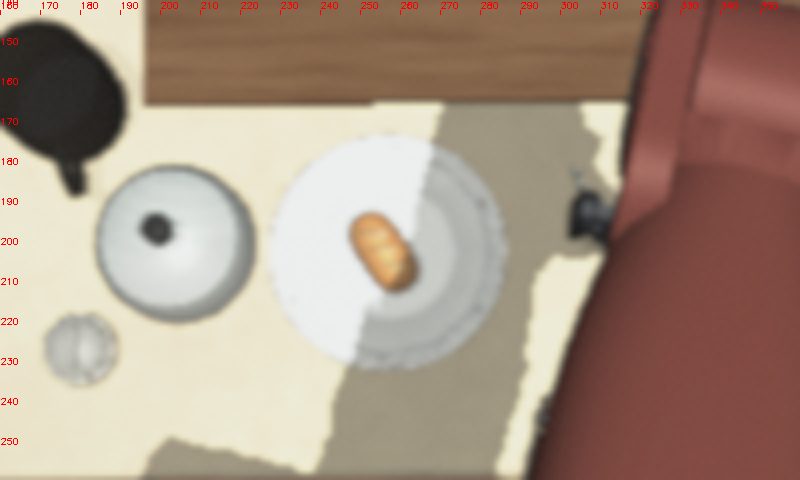

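```bash
python3 -c "
from h import *
T=ctrl.snapshot('top')
c=T['color'].astype(float); m=(c[:,:,0]-c[:,:,2]>45); m[:180]=0;m[225:]=0;m[:,:235]=0;m[:,280:]=0
m=m.astype(np.uint8)
cn=max(cv2.findContours(m,0,2)[0],key=cv2.contourArea);print(m.sum(),cv2.minAreaRect(cn))
ys,xs=np.nonzero(m); z=.031
P=np.array([px2w(T,x,y,z)[:2] for x,y in zip(xs,ys)]); mu=P.mean(0); w,V=np.linalg.eigh(np.cov((P-mu).T)); print(mu,np.sqrt(w)*4,np.degrees(np.arctan2(V[1,1],V[0,1])))
rel=(P-mu)@V; print(np.ptp(rel,axis=0))
print('ext ctr',mu+V@((rel.max(0)+rel.min(0))/2))
crop(T,235,180,50,50,10,'roll8')"
```

```text
195 ((255.3461151123047, 202.26922607421875), (19.691856384277344, 10.816654205322266), 56.3099365234375)
[0.56717676 0.16113046] [0.03741874 0.06819463] -149.22120043237987
[0.03471537 0.06328931]
ext ctr [0.56716756 0.16074877]
```

View pics/roll8.png

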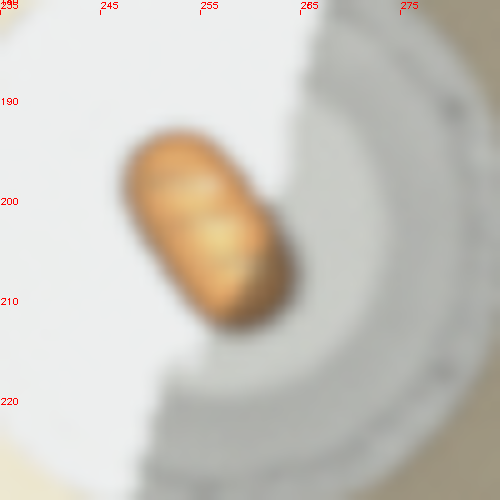

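```bash
python3 -c "
from h import *
S=ctrl.snapshot('scene');T=ctrl.snapshot('top')
for sg in (1,-1):
  for z in (.185,.192,.2,.205,.21):
    p=np.array([.545,-.0538,z]);p[:2]+=sg*.048*np.array([.131,.991]);print(sg,z,w2px(S,p))
print(px2w(T,255.8,203,.031))
crop(S,210,165,60,40,12,'tips')
"
```

```text
1 0.185 [256.96835935 189.66455568]
1 0.192 [256.93642668 187.33205746]
1 0.2 [256.89968289 184.64813472]
1 0.205 [256.87658175 182.96072894]
1 0.21 [256.85337491 181.26560313]
-1 0.185 [224.81919187 197.87115428]
-1 0.192 [224.67927627 195.463827  ]
-1 0.2 [224.51823239 192.6929758 ]
-1 0.205 [224.41695641 190.950465  ]
-1 0.21 [224.31519663 189.19963031]
[0.56476896 0.15933325 0.031     ]
```

View pics/tips.png

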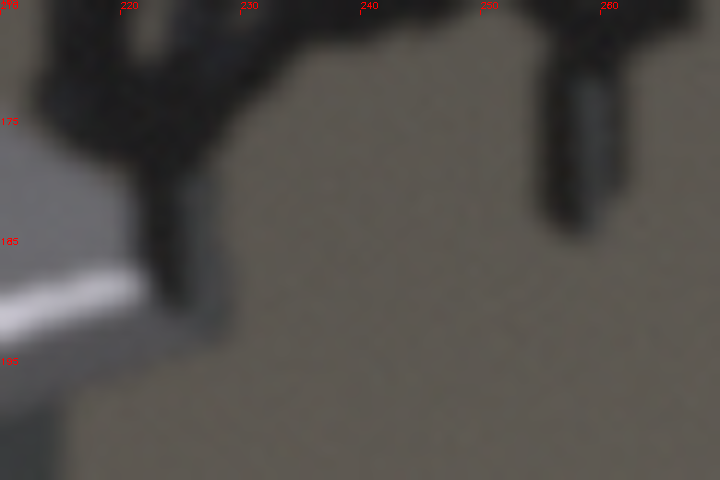

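>>> {"method": "apply_moves", "body": {"targets": [[[0, 0, -0.176, 0, 0, 0, 1], [0, 0, -0.176, 0, 0, 0, 1], [0, 0, 0, 0, -0.2, 2, 1], [0, 0, 0, 0, 0, 3, 1], [0, 0, 0, 0, 0, 3, 1], [0, 0, 0, 0, 0, 3, 1], [0, 0, 0, 0, 0, 2.5, 1], [0, 0, 0, 0, 0, 1.5, 1]]]}}

```text
time_s: 18.05
ee_pos: [0.5423, -0.0541, 0.048]
orientation: [[-0.21, 0.978, -0.001], [0.978, 0.21, 0.0], [0.0, -0.001, -1.0]]
force: [-0.3, 0.1, 0.5]
opening: 0.999
```

```bash
python3 -c "
from h import *
delta((.543,-.0545,.009))
S=ctrl.snapshot('scene')
crop(S,205,185,90,85,7,'sc9')"
```

```text
t 18.05 tcp [ 0.5423 -0.0541  0.048 ] yaw 102.14 tilt [-1.e-03  2.e-04 -1.e+00] F [-0.3  0.1  0.5] open 0.999 j [-13.4  29.2 -21.2  39.6  -0.  -25.5]
tool-frame shift cm [-0.05  0.06  3.9 ]
```

View pics/sc9.png

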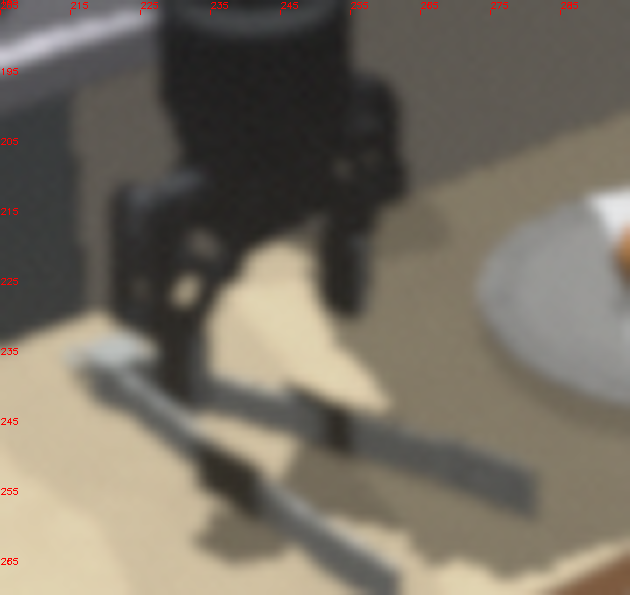

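>>> {"method": "apply_moves", "body": {"targets": [[[0, 0, 0, -0.05, 0.05, 0.8, 1], [0, 0, 0, 0, 0, 0.8, 1], [0, 0, 0, 0, 0, 0.7, 1], [0, 0, 0, 0, 0, 0.6, 1], [0, 0, 0, 0, 0, 0.5, 1], [0, 0, 0, 0, 0, 0.3, 1], [0, 0, 0, 0, 0, 0.2, 1], [0, 0, 0, 0, 0, 0, 1]]]}}

```text
time_s: 19.1
ee_pos: [0.5434, -0.0546, 0.01]
orientation: [[-0.213, 0.977, -0.0], [0.977, 0.213, -0.0], [-0.0, -0.0, -1.0]]
force: [-0.2, 0.5, -0.2]
opening: 0.995
```

```bash
python3 -c "
from h import *
delta((.543,-.0545,.009))
S=ctrl.snapshot('scene')
crop(S,205,185,90,85,7,'sc10')"
```

```text
t 19.1 tcp [ 0.5434 -0.0546  0.01  ] yaw 102.28 tilt [-0. -0. -1.] F [-0.2  0.5 -0.2] open 0.995 j [-13.4  32.4 -23.   34.6  -0.  -25.7]
tool-frame shift cm [ 0.01 -0.03  0.1 ]
```

View pics/sc10.png

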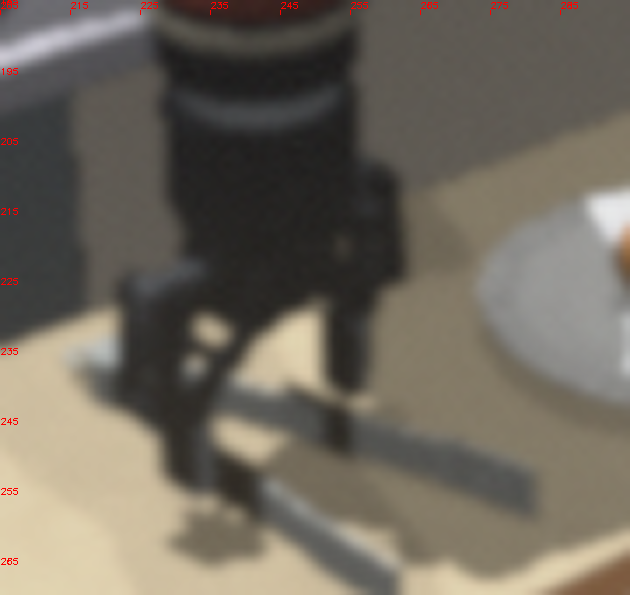

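>>> {"method": "apply_moves", "body": {"targets": [[[0, 0, 0, 0, 0.1, 0.05, 0.8], [0, 0, 0, 0, 0, 0, 0.7], [0, 0, 0, 0, 0, 0, 0.65], [0, 0, 0, 0, 0, 0, 0.62], [0, 0, 0, 0, 0, 0, 0.62], [0, 0, 0, 0, 0, 0, 0.62], [0, 0, 0, 0, 0, 0, 0.62], [0, 0, 0, 0, 0, 0, 0.62]]]}}

```text
time_s: 20.15
ee_pos: [0.5455, -0.0545, 0.0109]
orientation: [[-0.213, 0.977, 0.002], [0.977, 0.213, -0.0], [-0.001, 0.002, -1.0]]
force: [-1.5, 1.2, 13.1]
opening: 0.627
```

```bash
python3 -c "
from h import *
delta(None)
S=ctrl.snapshot('scene')
crop(S,205,185,90,85,7,'sc11')"
```

```text
t 20.15 tcp [ 0.5455 -0.0545  0.0109] yaw 102.28 tilt [ 2.5e-03 -3.0e-04 -1.0e+00] F [-1.5  1.2 13.1] open 0.627 j [-13.4  32.4 -22.8  34.7   0.  -25.6]
```

View pics/sc11.png

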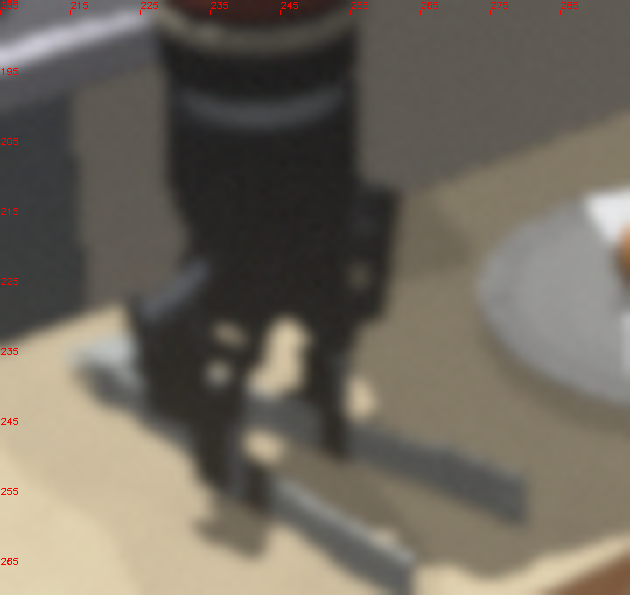

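>>> {"method": "apply_moves", "body": {"targets": [[[0, 0, 0, 0, 0, -0.2, 0.62], [0, 0, 0, 0, 0, -0.5, 0.62], [0, 0, 0, 0, 0, -1, 0.62], [0, 0, 0, 0, 0, -2, 0.62], [0, 0, 0, 0, 0, -2.5, 0.62], [0, 0, 0, 0, 0, -2.5, 0.62], [0, 0, 0, 0, 0, -1.5, 0.62], [0, 0, 0, 0, 0, -0.8, 0.62]]]}}

```text
time_s: 21.2
ee_pos: [0.5446, -0.0544, 0.1203]
orientation: [[-0.213, 0.977, 0.001], [0.977, 0.213, -0.0], [-0.0, 0.001, -1.0]]
force: [-0.1, 1.2, -1.4]
opening: 0.624
```

```bash
python3 -c "
from h import *
delta((.498,.118,.12))
S=ctrl.snapshot('scene')
crop(S,195,135,130,110,6,'sc12')"
```

```text
t 21.2 tcp [ 0.5446 -0.0544  0.1203] yaw 102.27 tilt [ 8.e-04 -2.e-04 -1.e+00] F [-0.1  1.2 -1.4] open 0.624 j [-13.4  24.4 -16.3  49.2  -0.  -25.6]
tool-frame shift cm [17.84 -0.88  0.02]
```

View pics/sc12.png

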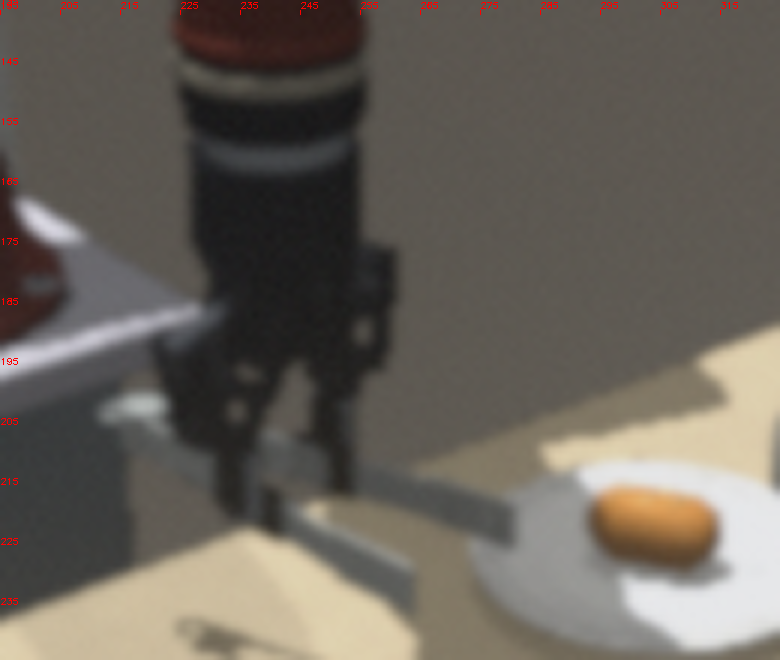

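>>> {"method": "apply_moves", "body": {"targets": [[[0, 0, 0, 1.8, -0.1, 0, 0.62], [0, 0, 0, 3.5, -0.2, 0, 0.62], [0, 0, 0, 4, -0.2, 0, 0.62], [0, 0, 0, 4, -0.2, 0, 0.62], [0, 0, 0, 3, -0.1, 0, 0.62], [0, 0, -0.08, 1.5, -0.1, 0, 0.62], [0, 0, -0.13, 0, 0, 0, 0.62], [0, 0, -0.117, 0, 0, 0, 0.62]]]}}

```text
time_s: 22.25
ee_pos: [0.4963, 0.1187, 0.1186]
orientation: [[-0.52, 0.854, -0.002], [0.854, 0.52, 0.0], [0.001, -0.002, -1.0]]
force: [-0.2, 1.1, -0.8]
opening: 0.616
```

```bash
python3 -c "
from h import *
delta((.498,.118,.12))
S=ctrl.snapshot('scene');T=ctrl.snapshot('top')
crop(S,235,135,130,110,6,'sc13');crop(T,220,160,100,90,7,'t13')"
```

```text
t 22.25 tcp [0.4963 0.1187 0.1186] yaw 121.31 tilt [-0.002  0.    -1.   ] F [-0.2  1.1 -0.8] open 0.616 j [  5.2  21.1 -22.   47.    0.  -26.1]
tool-frame shift cm [-0.15  0.11 -0.14]
```

View pics/sc13.png

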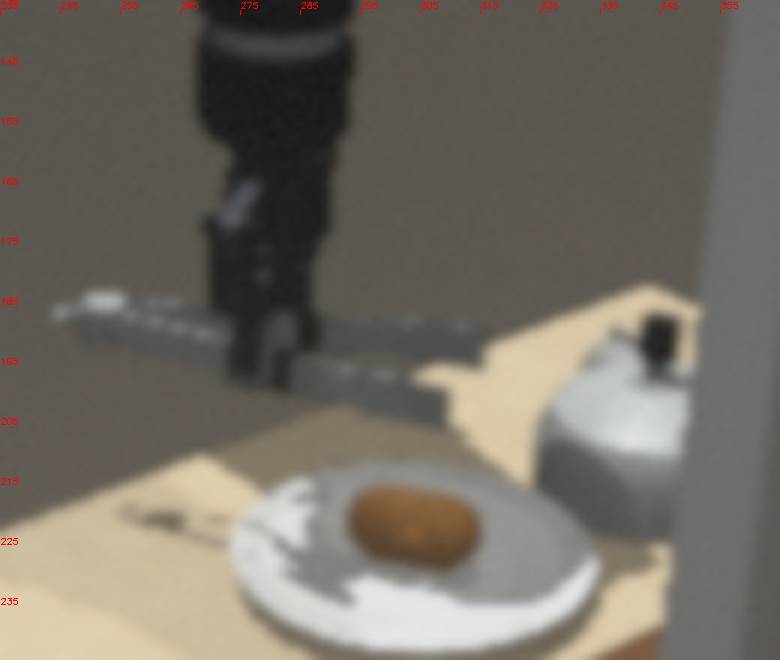

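View pics/t13.png

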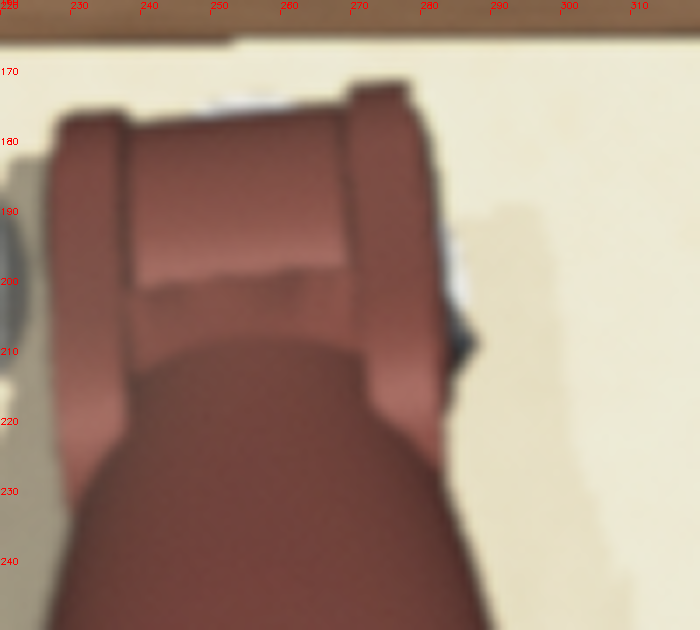

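```bash
python3 -c "
from h import *
S=ctrl.snapshot('scene')
n=px2w(S,309.5,205.5,.108); n2=px2w(S,309.7,200.6,.132); fb=px2w(S,315.2,196.3,.108); ft=px2w(S,316,190,.132);print(n,n2,fb,ft)
m=(n+n2+fb+ft)/4; h=px2w(S,252.5,185,.132); print('tipmid',m,'hinge',h,'yaw',np.degrees(np.arctan2(*(m-h)[[1,0]])),np.linalg.norm((m-h)[:2]))
print('expected tip end',np.array([.4963,.1187])+.102*np.array([.854,.52]),'hinge',np.array([.4963,.1187])-.09*np.array([.854,.52]))
# expected roll axis line
print('expected gap end pts proj', [w2px(S,[.4963+.102*.854-s*.03*.52,.1187+.102*.52+s*.03*.854,.108]) for s in(1,-1)])
"
```

```text
[0.60389633 0.14585822 0.108     ] [0.61439025 0.13492671 0.132     ] [0.57127602 0.20105899 0.108     ] [0.57566912 0.19816712 0.132     ]
tipmid [0.59130793 0.17000276 0.12      ] hinge [0.42915219 0.06809902 0.132     ] yaw 32.14654091797468 0.19151724486175917
expected tip end [0.583408 0.17174 ] hinge [0.41944 0.0719 ]
expected gap end pts proj [array([313.54452811, 196.23470404]), array([308.41797075, 204.85863694])]
```

```bash
python3 -c "
from h import *
S=ctrl.snapshot('scene')
print(px2w(S,304.2,222.8,.031), w2px(S,[.566,.159,.031]))
crop(S,270,175,60,60,12,'sc14')
"
```

```text
[0.57408048 0.15716982 0.031     ] [302.85984829 221.57734831]
```

View pics/sc14.png

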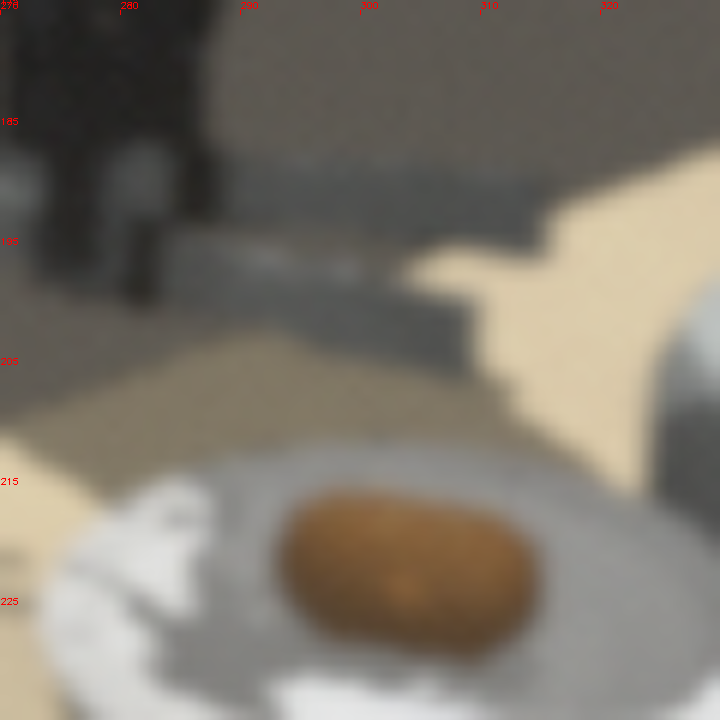

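>>> {"method": "apply_moves", "body": {"targets": [[[0, 0, 0, -0.15, 0.1, 0.5, 0.62], [0, 0, 0, 0, 0, 0.8, 0.62], [0, 0, 0, 0, 0, 1, 0.62], [0, 0, 0, 0, 0, 1, 0.62], [0, 0, 0, 0, 0, 0.8, 0.62], [0, 0, 0, 0, 0, 0.4, 0.62], [0, 0, 0, 0, 0, 0.2, 0.62], [0, 0, 0, 0, 0, 0, 0.62]]]}}

```text
time_s: 23.45
ee_pos: [0.4994, 0.1169, 0.0726]
orientation: [[-0.515, 0.857, 0.0], [0.857, 0.515, 0.0], [-0.0, 0.0, -1.0]]
force: [0.0, -0.0, -1.3]
opening: 0.62
```

```bash
python3 -c "
from h import *
delta((.4972,.118,.034))
S=ctrl.snapshot('scene')
crop(S,260,170,70,65,10,'sc15')
"
```

```text
t 23.45 tcp [0.4994 0.1169 0.0726] yaw 121.01 tilt [ 1.e-04  0.e+00 -1.e+00] F [ 0.  -0.  -1.3] open 0.62 j [  5.   24.5 -24.9  40.6   0.  -26. ]
tool-frame shift cm [ 0.21 -0.13  3.86]
```

View pics/sc15.png

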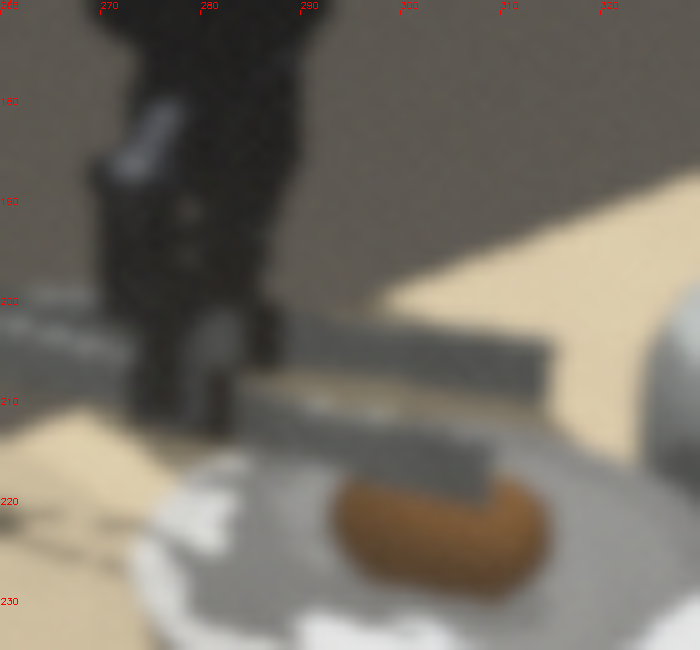

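```bash
python3 -c "
from h import *
S=ctrl.snapshot('scene')
a=px2w(S,309,220.2,.0615);b=px2w(S,314.3,210.8,.0615);r=px2w(S,304.0,222.8,.031);m=(a+b)/2
print(a,b,np.linalg.norm(a-b)); d=(m-r)[:2];print(d, 'along',d@[.857,.515],'lat',d@[-.515,.857])
"
```

```text
[0.60879304 0.14248207 0.0615    ] [0.576857   0.19554397 0.0615    ] 0.06193121723559358
[0.01913024 0.01232946] along 0.022744288359267367 lat 0.0007142692762758841
```

Blade ends read 22.7 mm ahead of the roll centre (23 wanted), 0.7 mm off laterally, gap 62 mm. I'll descend.

>>> {"method": "apply_moves", "body": {"targets": [[[0, 0, 0, 0, 0, 0.5, 0.62], [0, 0, 0, 0, 0, 0.8, 0.62], [0, 0, 0, 0, 0, 0.9, 0.62], [0, 0, 0, 0, 0, 0.8, 0.62], [0, 0, 0, 0, 0, 0.5, 0.62], [0, 0, 0, 0, 0, 0.3, 0.62], [0, 0, 0, 0, 0, 0.1, 0.62], [0, 0, 0, 0, 0, 0, 0.62]]]}}

```text
time_s: 24.55
ee_pos: [0.4994, 0.1169, 0.0336]
orientation: [[-0.515, 0.857, 0.0], [0.857, 0.515, -0.0], [-0.0, 0.0, -1.0]]
force: [0.2, -0.2, -0.9]
opening: 0.626
```

```bash
python3 -c "
from h import *
delta((.4984,.1174,.034))
S=ctrl.snapshot('scene')
crop(S,255,180,75,65,10,'sc16')
"
```

```text
t 24.55 tcp [0.4994 0.1169 0.0336] yaw 121.01 tilt [ 2.e-04 -0.e+00 -1.e+00] F [ 0.2 -0.2 -0.9] open 0.626 j [  5.   27.6 -27.2  35.2  -0.  -26. ]
tool-frame shift cm [ 0.1  -0.06 -0.04]
```

View pics/sc16.png

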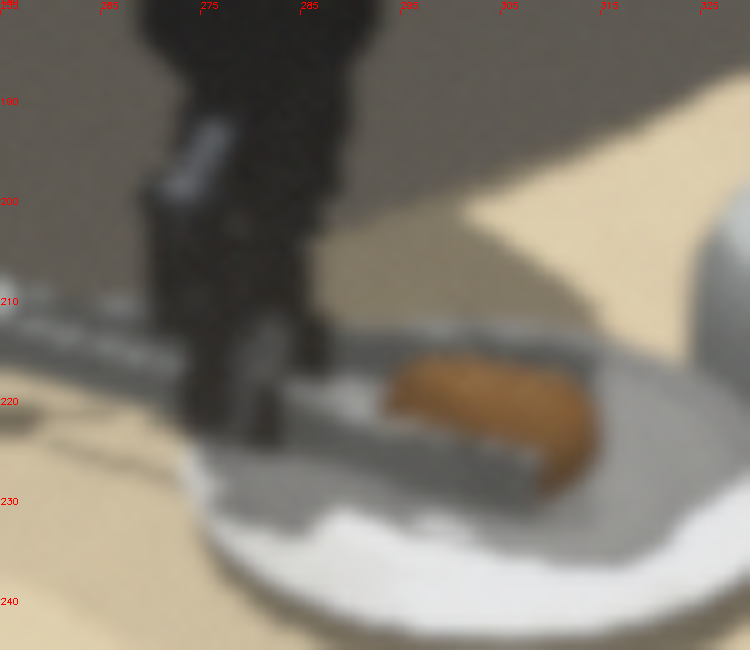

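>>> {"method": "apply_moves", "body": {"targets": [[[0, 0, 0, 0, 0, -0.1, 0.58], [0, 0, 0, 0, 0, 0, 0.54], [0, 0, 0, 0, 0, 0, 0.5], [0, 0, 0, 0, 0, 0, 0.45], [0, 0, 0, 0, 0, 0, 0.4], [0, 0, 0, 0, 0, 0, 0.3], [0, 0, 0, 0, 0, 0, 0.2], [0, 0, 0, 0, 0, 0, 0.2]]]}}

```text
time_s: 25.6
ee_pos: [0.4994, 0.1169, 0.0345]
orientation: [[-0.515, 0.857, 0.0], [0.857, 0.515, -0.0], [-0.0, 0.0, -1.0]]
force: [0.0, -0.0, -0.3]
opening: 0.464
```

```bash
python3 -c "
from h import *
delta(None)
S=ctrl.snapshot('scene')
crop(S,255,180,75,65,10,'sc17')
"
```

```text
t 25.6 tcp [0.4994 0.1169 0.0345] yaw 121.0 tilt [ 1.e-04 -0.e+00 -1.e+00] F [ 0.  -0.  -0.3] open 0.464 j [  5.   27.6 -27.1  35.3  -0.  -26. ]
```

View pics/sc17.png

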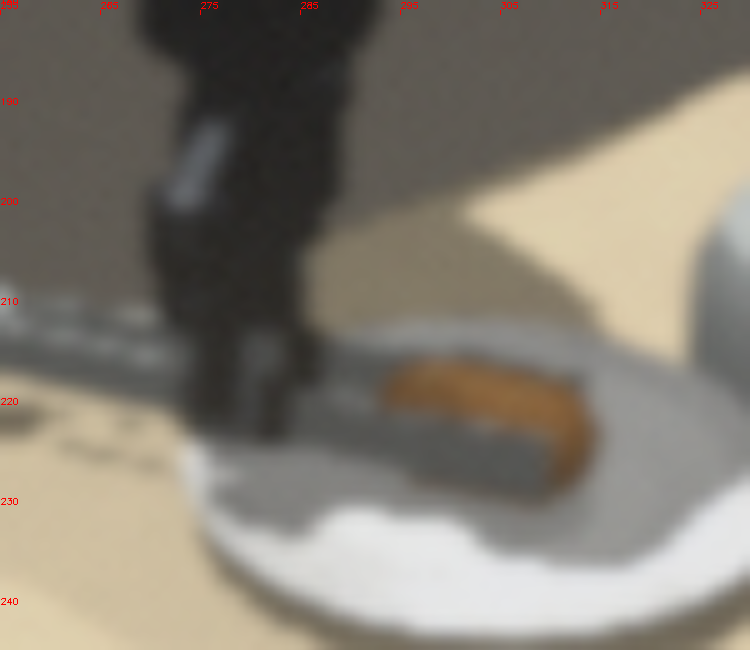

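The opening stopped at 0.464 (about the 41 mm expected), with both blades on the roll. Now I'll lift.

>>> {"method": "apply_moves", "body": {"targets": [[[0, 0, 0, 0, 0, -0.2, 0.2], [0, 0, 0, 0, 0, -0.4, 0.2], [0, 0, 0, 0, 0, -0.7, 0.2], [0, 0, 0, 0, 0, -1, 0.2], [0, 0, 0, 0, 0, -1.2, 0.2], [0, 0, 0, 0, 0, -1.2, 0.2], [0, 0, 0, 0, 0, -1.5, 0.2], [0, 0, 0, 0, 0, -1.5, 0.2]]]}}

```text
time_s: 26.65
ee_pos: [0.4994, 0.1169, 0.1127]
orientation: [[-0.515, 0.857, 0.0], [0.857, 0.515, 0.0], [-0.0, 0.0, -1.0]]
force: [0.0, 0.6, -2.0]
opening: 0.458
```

>>> {"method": "apply_moves", "body": {"targets": [[[0, 0, 0, 0, 0, -1.8, 0.2], [0, 0, 0, 0, 0, -1.8, 0.2], [0, 0, 0, 0, 0, -1.8, 0.2], [0, 0, 0, 0, 0, -1.8, 0.2], [0, 0, 0, 0, 0, -1.5, 0.2], [0, 0, 0, 0, 0, -1, 0.2], [0, 0, 0, 0, 0, -0.5, 0.2], [0, 0, 0, 0, 0, 0, 0.2]]]}}

```text
time_s: 27.65
ee_pos: [0.4993, 0.1169, 0.2135]
orientation: [[-0.515, 0.857, -0.0], [0.857, 0.515, 0.0], [0.0, -0.0, -1.0]]
force: [1.0, -0.2, -2.2]
opening: 0.465
```

```bash
python3 -c "
from h import *
delta(None)
S=ctrl.snapshot('scene');T=ctrl.snapshot('top')
crop(S,235,115,130,135,5,'sc18');cv2.imwrite('pics/top18.png',T['color'][:,:,::-1])
"
```

```text
t 27.65 tcp [0.4993 0.1169 0.2135] yaw 121.01 tilt [-0.  0. -1.] F [ 1.  -0.2 -2.2] open 0.465 j [  5.   16.3 -13.3  60.4   0.  -26. ]
```

View pics/sc18.png

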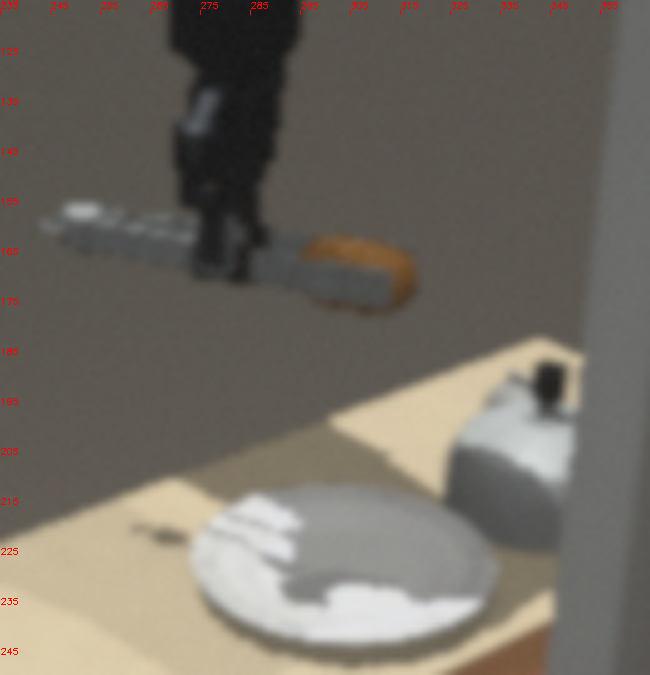

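View pics/top18.png

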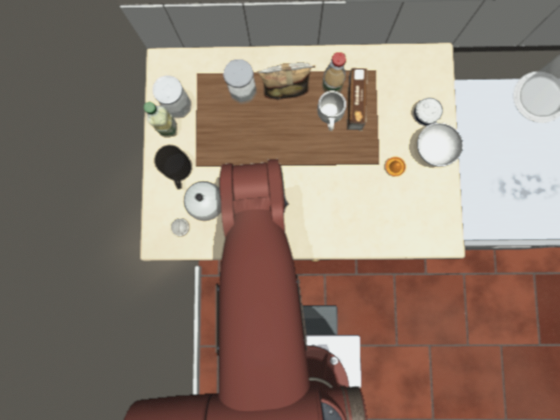

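The roll, at (306,167), is held in the blades well above the plate. The cover stands at (203,200), and the timer, mug and squeezer are where they were. I'll do one still call, then hand in.

>>> {"method": "apply_moves", "body": {"targets": [[[0, 0, 0, 0, 0, 0, 0.2], [0, 0, 0, 0, 0, 0, 0.2], [0, 0, 0, 0, 0, 0, 0.2], [0, 0, 0, 0, 0, 0, 0.2], [0, 0, 0, 0, 0, 0, 0.2], [0, 0, 0, 0, 0, 0, 0.2], [0, 0, 0, 0, 0, 0, 0.2], [0, 0, 0, 0, 0, 0, 0.2]]]}}

```text
time_s: 28.75
ee_pos: [0.4993, 0.1169, 0.2135]
orientation: [[-0.515, 0.857, 0.0], [0.857, 0.515, 0.0], [-0.0, 0.0, -1.0]]
force: [1.0, -0.1, -1.0]
opening: 0.463
```

```bash
python3 -c "
from h import *
delta(None)
S=ctrl.snapshot('scene')
c=S['color'].astype(float);m=(c[:,:,0]-c[:,:,2]>45);m[:140]=0;m[185:]=0;m[:,:285]=0;m[:,330:]=0;ys,xs=np.nonzero(m);print(len(xs),xs.mean(),ys.mean(),'expect',w2px(S,[.567,.158,.21]))
print(ctrl.close_job())
"
```

```text
t 28.75 tcp [0.4993 0.1169 0.2135] yaw 121.01 tilt [ 0.  0. -1.] F [ 1.  -0.1 -1. ] open 0.463 j [  5.   16.3 -13.3  60.4   0.  -26. ]
89 308.2022471910112 165.8426966292135 expect [305.56706495 168.39442399]
the job is handed in; nothing more can be done
None
```

I handed the job in at about 29 s with the roll held up in the tongs, its centre about 0.21 m above the worktop.

- **Cover:** I lifted it by the knob and stood it upright at about (0.576, 0.328). That leaves an estimated 12 mm clear of the plate and 17 mm or more from the timer and mug.
- **Tongs and roll:** I gripped the tongs by their pads and closed them on the roll. The opening stopped at 0.464, close to the roughly 41 mm expected. It stayed at 0.46 after the lift and through a second of holding still. The gripper itself stayed away from the roll.
- **Last pictures:** the roll sits between the blades, the cover is upright, and the plate, timer, mug and squeezer look unmoved.

**Checks that disagreed:**
- The scene camera read about 8 mm off the top camera, so I lined up the tongs using their offset from the roll in the scene view.
- The cover's rim stood about 3 mm higher on the plate than I had assumed. I lowered it in small steps until the force showed contact at 8 N.
- Gripping the tongs pushed up briefly with 13 N.

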